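Start a pressing cycle on the screen-film press

ROBOT

A 6-joint arm with a two-finger parallel gripper is mounted at the origin on the work surface. World frame = base frame: x ahead of the robot, y to its left, z up, the work surface at z = 0. Lengths are in m, angles in degrees, forces in N, time in s.
With the tool pointing down it reaches from about 0.375 to 0.9 m from the base axis. Payload 3.1 kg.
Tool frame: the origin (TCP) lies on the centre line of the jaws, within the pads' length; the fingertips stand 19 mm ahead of it and the grasp point (between the pads) is the TCP (tips_ahead is the distance from the TCP to the fingertips, in m); z points along the fingers, y is the line along which they close (so a half turn about z gives the same grasp; the last joint's range is limited). The gripper opens to 87 mm and grips with 3 to 60 N. Pads are 19 mm wide; open, the fingers measure 117 mm over their backs; the gripper's body (75 mm by 190 mm) begins 51 mm behind the grasp point.
Start: joints at [-80.185, 30.224, 82.088, -0, 67.689, -10.227], TCP at [0.214, -0.587, 0.204] pointing down, gripper open.
Joint ranges: [-176.69, 176.69], [-43.24, 126.21], [12.49, 139.97], [-82, 262], [0, 151.66], [-163.58, 163.58]. Speed limits (degrees/s): [159.86, 159.86, 180, 180, 180, 180].

INTERFACE

Orientations are given as a 3x3 rotation matrix whose columns are the frame's x, y, z axes.
In Python, from rig import read_state, capture, hand_in, trace, landmark_of, tips_ahead gives the robot as it stands.
- The arm moves only by the shell command python3 -m jog 'ROWS'. ROWS is JSON, a list of rows, each an object of numbers: "tx", "ty", "tz": the shift along the tool's x, y, z in cm; "roll": the turn about the tool's z in rad; "jaw": the opening, from 0 (shut) to 1 (fully open). A call has 1 to 8 rows; each row shifts and turns the commanded pose from where the row before left it, along the tool's axes as they then stand; what a row does not reach is not made up. A row lasts 1/10 s, in which the tool goes at most 50 mm and 8.59 degrees, less where a joint would pass 70% of its speed; a pose out of reach is approached as far as the arm can. A call with a gripper value outside its range is refused whole. The fingers move at their own pace and stop on an object; the grip force is fixed at half the most. Time passes only in rows, so rows that do not move let the fingers close. It gives the time, the measured TCP pose, the force, the opening and the grip force at its end, in the units of the state.
- read_state(): the state, without advancing time (a new reading comes with each control period).
- capture(name): name is "scene" or "top" or "wrist"; returns a dict with "img" (400x640x3 uint8, red, green, blue), "vertical_fov" (degrees; the focal length in pixels is half the picture's height over the tangent of half this angle, whatever the lens; pixels are square), "cx", "cy" (the principal point, pixels), "cam_to_world" (4x4, takes a point from camera to world coordinates); the wrist camera has in their place "tool_from_camera" (4x4, takes a point from camera to tool coordinates, whose origin is the TCP and whose axes are the flange's). Camera axes: x right, y up, looking along -z (the intrinsics and any distortion apply to the point x, -y, -z); pixel columns grow to the right and rows downward; lengths in m; the calibration is good to about 2 mm. A picture is of the moment at which its call begins: read the wrist's pose just before it. There is no depth.
- hand_in(): hands the job in; it is judged then, once.
Trained networks look in the newest picture that a camera, given by its name, has taken for a name from the list of things; names that differ only in an ending like _2 or _b are one class to them, and where a whole thing is asked for, a point or a joint stands for the part that bears it (a point fixed in the world has none). Each returns a list of dicts, best first, with "p" (0 to 1); they miss things now and then, are a little off and sometimes report something else, mostly with a low value. They report only what shows in the picture. A call takes as long as a camera call. They do not tell look-alikes from the thing itself.
- trace(camera, thing): "pixels" (400x640 bool, what is visible of it) and "bbox" ([left, top, width, height] in pixels, round what is visible of it).
- landmark_of(camera, thing): "point" ([row, column] in pixels: a listed point, or the origin of a listed thing).
The state is a dict: "time_s": time; "joint_positions": joint angles; "qvel": joint speeds; "tau": joint torques, N m; "position": TCP position; "tcp_rot": TCP orientation; "force": force on the tool from outside, world axes, zero at the start; "moment": the same for the moment, N m; "opening": opening from 0.0 (shut) to 1.0 (fully open); "grasp_force": force on a finger pad.
Only numpy, scipy, OpenCV 4.12 (cv2) and the standard library are available. Lean on these libraries where they do the work, as an engineer would, in place of code of your own. Each camera call takes 0.05 s, during which the arm holds its last target. There are 200 camera calls.

TASK

Start a cycle on the screen-film press: first switch it on by pressing down the raised half of its black power rocker, then gently push the slide-out tray with the phone in under the press head until it is fully home, and last press the green start button right down for a moment and let it come back up. Do not press the red stop button or start before the tray is home, leave the phone lying in its jig on the tray, and do not move or pick up anything else on the counter.

Things in the scene. Friction and masses are not known exactly. Their poses are not given: they have to be found in the camera images.
- press: Film press, fixed. White base 370 x 180 mm, 45 mm high; head (166 mm wide, underside 106 mm, top 153 mm, housing up to 288 mm high) over the rear half from x = +4 mm. Origin on the counter on the tray's centre line. Own x axis: front to rear, the way the tray goes in; front faces the robot's left. Grey console 71 mm wide at y = -122 mm (robot's side), level top at z = 60 mm.
- power_rocker (a joint): Black power rocker on the console, 32 mm long (press x) by 21 mm wide. Rad: 0 off, 0.36 on. Off: the front half (white line) stands up, outer end 15 mm from the pivot and 6 mm above rocker_pivot. On: that half is level, 10 mm above the console. Stiff (3 to 5 N at the end), stays where it is left, so press it over to its stop: straight down, about 13 mm from the pivot.
- rocker_pivot (a point): Middle of the rocker's upper face, over its pivot, 70 mm above the counter; does not move. The half to press lies from here towards the press's -x (front). In front of the rocker nothing is higher than 3 mm above the console until the red button, 60 mm away. Axes as the press.
- tray (a joint): Slide of the tray, m: 0 fully home under the head (hard stop), growing as it comes out to the press's front (-x), at most 0.115, where it starts (pulled right out). Stays where it is left; takes 3 to 6 N to push.
- push_plate (a point): Middle of the outer (front) face of the tray's upright push plate (aluminium with black pad, 120 mm wide, 8 mm thick, from 54 to 90 mm above the counter; this point at 76 mm). Push here towards the press's +x. With the tray home it is 75 mm in front of the press's origin. The space before it is open above the base's top (45 mm). Axes as the press.
- nest (a point): Centre of the floor of the phone recess in the black jig on the tray (recess 73 by 148.5 mm, 7 mm deep). It rides with the tray. Axes as the press.
- phone: Loose phone with its film laid on, 71.5 by 147 by 8 mm, 190 g, dark, lying in the jig's recess and riding with the tray; origin at the centre of its underside. To stay there.
- start_button (a joint): Green start button on the console, nearest the press's front; round cap 26 mm across in a steel bezel 35 mm across, 3 mm high. m: 0 up, 0.005 fully down; sprung (1.5 N at first, 5 N fully down), comes back up by itself.
- start_button_top (a point): Centre of the top of the green start cap, 71 mm above the counter (11 mm above the console) when up. It lies 110 mm from rocker_pivot, straight along the press's -x.
- stop_button (a joint): Red stop button, same make and size, on the console 50 mm behind the green one (towards press +x), 60 mm in front of the rocker's pivot. Not to be pressed. m: 0 is up.
- spray: Bystander: loose cleaner bottle, 44 mm across, 125 mm high, blue cap. Origin under its centre.
- tape_roll: Bystander: loose roll of yellow tape lying flat, 84 mm across, 20 mm high. Origin under its centre.
- phone_case: Bystander: loose blue phone case lying open, 76 by 152 by 10 mm. Origin under its centre.
- driver: Bystander: loose small screwdriver with red handle, 160 mm long, lying beside the press.
- charger: Bystander: loose white charger plug, 45 by 30 by 30 mm. Origin under its centre.
There are look-alikes about, which are no part of the job. What is meant by the phone is not brown, and is the larger of those in its own colour.

How it is judged:
By the outcome, as a careful person would: the job done as asked, in the order asked, and still so for the second after the job is handed in, with the robot touching nothing.
It also fails if it takes over 48 s, if anything falls off the work surface, if the arm or the gripper's body presses on something with over 40 N, if the wrist force passes 120 N, or if a joint passes its speed limit or range.

## Working session

There is one attempt and no reset: what is moved stays moved. The work goes in short steps, Python scripts to look and compute and a shell command to move; the robot and the scene stay as the last step left them, time stands still between calls to the robot, and variables do not carry over. Pictures are saved under pics/ and viewed, at most 10 in all, crops included, and the job is handed in when it is done.

```bash
mkdir -p pics; cat > h.py <<'E'
import numpy as np, cv2
from rig import *
def K(c):
    f=200/np.tan(np.radians(c["vertical_fov"])/2); return f,c["cx"],c["cy"]
def ray(c,p,T=None):
    f,cx,cy=K(c); T=np.array(c["cam_to_world"] if T is None else T)
    d=T[:3,:3]@np.array([(p[1]-cx)/f,-(p[0]-cy)/f,-1]); return T[:3,3],d
def at_z(c,p,z,T=None):
    o,d=ray(c,p,T); return o+d*(z-o[2])/d[2]
def wristT(c,s):
    T=np.eye(4);T[:3,:3]=s["tcp_rot"];T[:3,3]=s["position"];return T@np.array(c["tool_from_camera"])
def save(c,n): cv2.imwrite("pics/"+n,c["img"][:,:,::-1])
E
ls; python3 - <<'E'
from h import *
np.set_printoptions(precision=4,suppress=True)
Z=dict(rocker_pivot=.07,start_button_top=.071,push_plate=.076,nest=.06,phone=.06)
for cam in("scene","top"):
    c=capture(cam);save(c,cam+"0.png");print(cam,[k for k in c], K(c))
    for n,z in Z.items():
        for r in landmark_of(cam,n)[:3]: print(n,round(r["p"],2),np.round(r["point"],1),at_z(c,r["point"],z))
s=read_state();print(s["tcp_rot"],s["position"],s["opening"],s["time_s"],tips_ahead)
E
```

```text
h.py
pics
scene ['img', 'vertical_fov', 'cx', 'cy', 'cam_to_world'] (np.float64(514.2034963105506), 327.7051677743172, 201.36916042178413)
rocker_pivot 0.69 [181.2 287.7] [0.4674 0.0387 0.07  ]
start_button_top 0.55 [193.2 324.8] [0.4906 0.1353 0.071 ]
push_plate 0.83 [237.2 328.2] [0.6144 0.1604 0.076 ]
push_plate 0.47 [223.9 270.2] [0.5983 0.0208 0.076 ]
nest 0.86 [226.1 274.2] [0.5938 0.0283 0.06  ]
phone 0.88 [129.7 210.6] [ 0.3229 -0.1982  0.06  ]
phone 0.8 [157.6 331.7] [0.37   0.1367 0.06  ]
phone 0.74 [237.  387.4] [0.5853 0.2972 0.06  ]
top ['img', 'vertical_fov', 'cx', 'cy', 'cam_to_world'] (np.float64(366.4607506363651), 319.8609375104102, 196.75291817993792)
rocker_pivot 0.81 [213.1 364.8] [0.4747 0.0348 0.07  ]
start_button_top 0.54 [206.9 322.1] [0.4906 0.1376 0.071 ]
push_plate 0.96 [155.  314.4] [0.6178 0.1552 0.076 ]
nest 0.69 [204.5 319.7] [0.4976 0.1435 0.06  ]
phone 0.96 [162.5 365.5] [0.6009 0.0292 0.06  ]
phone 0.96 [292.4 468.3] [ 0.2852 -0.2062  0.06  ]
[[ 0.9394  0.3427  0.    ]
 [ 0.3427 -0.9394 -0.    ]
 [ 0.      0.     -1.    ]] [ 0.2142 -0.5871  0.2038] 1.0028239111184634 0.6 0.019
```

View pics/top0.png

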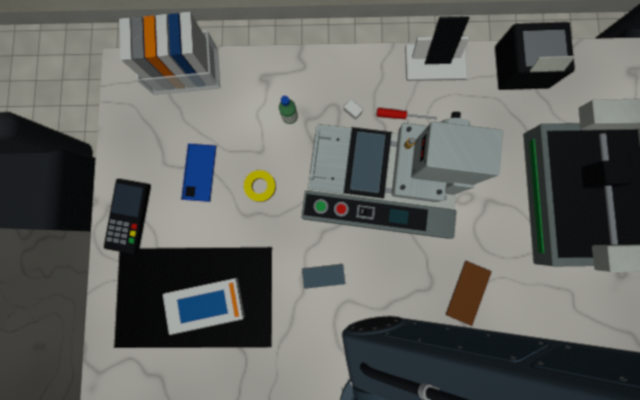

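View pics/scene0.png

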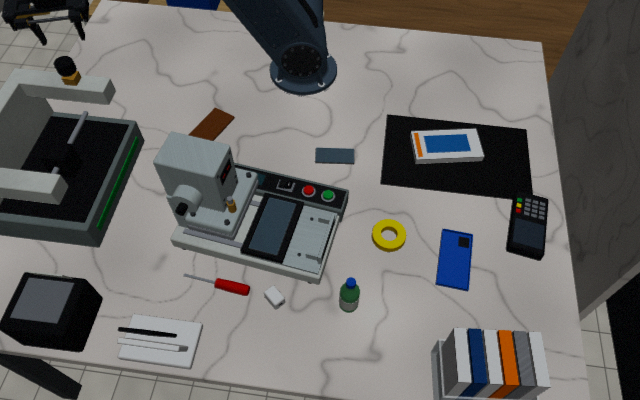

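The top view shows the dark phone in its jig at (370,162). Its look-alikes are a brown one at (468,292) and a smaller slate one at (323,275). Green is at (321,206), red at (341,209), the rocker at (366,212), and the push plate at the press front at about (314,157). The large dark phone in the jig is the right one. Next I'll fit the press pose from both cameras and check it in one crop.

```bash
cat > fit.py <<'E'
from h import *
from scipy.optimize import least_squares
def proj(c,P):
    T=np.linalg.inv(np.array(c["cam_to_world"]));q=T[:3,:3]@P+T[:3,3];f,cx,cy=K(c)
    return np.array([cy+f*q[1]/q[2], cx-f*q[0]/q[2]])
def W(v,p): 
    c,s=np.cos(v[2]),np.sin(v[2]); return np.array([v[0]+c*p[0]-s*p[1],v[1]+s*p[0]+c*p[1],p[2]])
def pts(v): 
    r=v[3]; return dict(rocker_pivot=W(v,(r,-.122,.07)),start_button_top=W(v,(r-.11,-.122,.071)),stop_button=W(v,(r-.06,-.122,.071)),push_plate=W(v,(-.19,0,.076)))
E
python3 - <<'E'
from fit import *
np.set_printoptions(precision=4,suppress=True)
obs=[];cs={}
for cam in("scene","top"):
    c=cs[cam]=capture(cam)
    for n in("rocker_pivot","start_button_top","push_plate"):
        r=landmark_of(cam,n)
        if r: obs.append((cam,n,np.array(r[0]["point"])))
    for n,m in(("start_button","start_button_top"),("stop_button","stop_button"),("power_rocker","rocker_pivot")):
        for r in trace(cam,n)[:1]:
            ys,xs=np.nonzero(r["pixels"]); obs.append((cam,m,np.array([ys.mean(),xs.mean()]))); print(cam,n,r["p"],r["bbox"])
fun=lambda v:np.concatenate([proj(cs[a],pts(v)[n])-p for a,n,p in obs])
R=least_squares(fun,[.585,-.03,np.radians(-100),-.05],loss="soft_l1")
for o,e in zip(obs,fun(R.x).reshape(-1,2)): print(o[0],o[1],o[2],e)
print(R.x,np.degrees(R.x[2]));print(pts(R.x))
cr=cv2.resize(cs["top"]["img"][110:250,290:470],None,fx=4,fy=4,interpolation=cv2.INTER_CUBIC)
for n,P in pts(R.x).items():
    q=(proj(cs["top"],P)-[110,290])*4; cv2.drawMarker(cr,(int(q[1]),int(q[0])),(255,0,255),0,10)
cv2.imwrite("pics/crop1.png",cr[:,:,::-1])
E
```

```text
scene start_button 0.45 [324.7, 193.0, 4.8, 6.5]
scene stop_button 0.25 [326.3, 191.7, 9.4, 8.6]
scene power_rocker 0.47 [279.9, 176.4, 14.1, 14.8]
top start_button 0.57 [316.2, 201.3, 12.5, 7.8]
top stop_button 0.45 [340.0, 201.6, 6.6, 14.3]
top power_rocker 0.69 [359.6, 205.7, 13.6, 9.5]
scene rocker_pivot [180.5 286. ] [ 3.3536 -0.3674]
scene start_button_top [239.5 388.8] [-44.6915 -60.8682]
scene push_plate [235.  327.9] [ 4.537 -0.151]
scene start_button_top [194.5    327.2667] [0.3085 0.6651]
scene stop_button [194.494  327.4699] [ -4.8069 -18.9139]
scene rocker_pivot [183.9565 285.4087] [-0.1029  0.2239]
top rocker_pivot [213.3 364.8] [-0.7736 -0.1183]
top start_button_top [207.1 320.7] [-1.6422 -1.0787]
top push_plate [153.2 312.3] [0.6784 0.0411]
top start_button_top [205.2632 320.3026] [ 0.1947 -0.6813]
top stop_button [208.0612 340.2245] [ 0.5872 -0.1547]
top rocker_pivot [211.5345 364.8017] [ 0.9919 -0.12  ]
[ 0.5893 -0.0272 -1.7363 -0.0427] -99.4837397474729
{'rocker_pivot': array([0.476, 0.035, 0.07 ]), 'start_button_top': array([0.4942, 0.1435, 0.071 ]), 'stop_button': array([0.4859, 0.0942, 0.071 ]), 'push_plate': array([0.6206, 0.1602, 0.076 ])}
```

View pics/crop1.png

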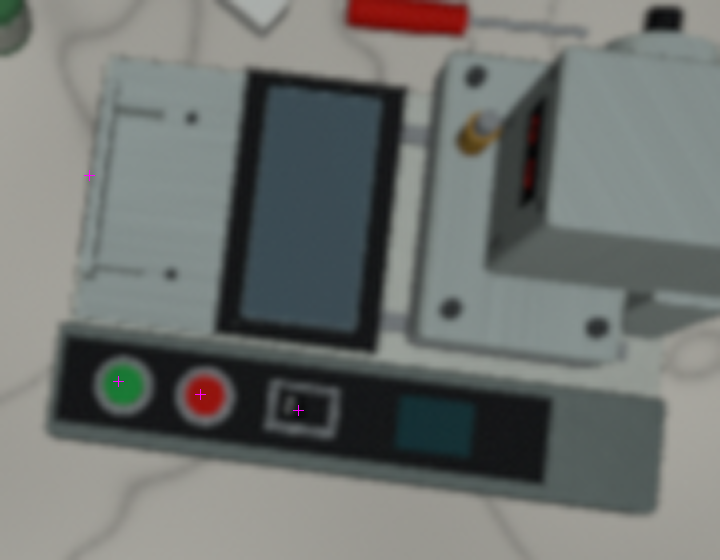

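The crop shows green at (124,385), red at (205,395), the rocker at (303,410) with its white line on the left half, and the push plate's front at (95,180). The fitted marks lie within about 6 crop pixels (roughly 3 mm). The phone lies in the jig. Now I'll raise and turn the tool.

```bash
python3 -m jog '[{"tz":-3,"roll":-0.15,"jaw":0},{"tz":-3,"roll":-0.15,"jaw":0},{"tz":-3,"roll":-0.15,"jaw":0},{"tz":-3,"roll":-0.15,"jaw":0},{"tz":-3,"roll":-0.15,"jaw":0},{"tz":-2,"roll":-0.15,"jaw":0},{"roll":-0.15,"jaw":0},{"jaw":0}]'; cat > rel.py <<'E'
from h import *
import sys
# world target TCP -> shift in tool axes, cm
s=read_state();R=np.array(s["tcp_rot"]);t=np.array(eval(sys.argv[1]))
print("shift cm",np.round(R.T@(t-s["position"])*100,2),"tcp",np.round(s["position"],4),"yaw x",np.degrees(np.arctan2(R[1,0],R[0,0])).round(2),"q",np.round(s["joint_positions"],0))
E
python3 rel.py "[.40,-.25,.37]"
```

```text
shift cm [ 29.01 -25.3  -16.62] tcp [ 0.2142 -0.5871  0.2038] yaw x 20.04 q [-80.  30.  82.  -0.  68. -10.]$[0]: bad value
```

```bash
python3 -m jog '[{"tz":-3,"roll":-0.149,"jaw":0},{"tz":-3,"roll":-0.149,"jaw":0},{"tz":-3,"roll":-0.149,"jaw":0},{"tz":-3,"roll":-0.149,"jaw":0},{"tz":-3,"roll":-0.149,"jaw":0},{"tz":-2,"roll":-0.149,"jaw":0},{"roll":-0.149,"jaw":0},{"jaw":0}]'; python3 rel.py "[.40,-.25,.37]"
```

```text
shift cm [ 29.01 -25.3  -16.62] tcp [ 0.2142 -0.5871  0.2038] yaw x 20.04 q [-80.  30.  82.  -0.  68. -10.]$[0]: bad value
```

```bash
python3 -m jog '[{"tx":0,"ty":0,"tz":-3,"roll":-0.149,"jaw":0}]'; python3 -m jog --help | head -20
```

```text
time_s: 1.4
position: [0.2136, -0.5839, 0.2298]
tcp_rot: [[0.876, 0.481, -0.002], [0.481, -0.876, 0.01], [0.003, -0.01, -1.0]]
force: [-0.2, 0.5, -0.9]
opening: 0.965
grasp_force: 0.0invalid input: not JSON, or not a number
```

```bash
python3 -m jog '[{"tx":0,"ty":0,"tz":-3,"roll":-0.149,"jaw":0},{"tx":0,"ty":0,"tz":-3,"roll":-0.149,"jaw":0},{"tx":0,"ty":0,"tz":-3,"roll":-0.149,"jaw":0},{"tx":0,"ty":0,"tz":-3,"roll":-0.149,"jaw":0},{"tx":0,"ty":0,"tz":-2,"roll":-0.149,"jaw":0},{"tx":0,"ty":0,"tz":0,"roll":-0.149,"jaw":0},{"tx":0,"ty":0,"tz":0,"roll":0,"jaw":0}]'; python3 rel.py "[.40,-.25,.37]"; python3 rel.py "[.47,.10,.37]"
```

```text
time_s: 2.1
position: [0.2143, -0.5873, 0.3747]
tcp_rot: [[0.177, 0.984, 0.0], [0.984, -0.177, -0.002], [-0.002, 0.001, -1.0]]
force: [-0.7, 0.3, -0.0]
opening: 0.356
grasp_force: 0.0
shift cm [36.49 12.3   0.42] tcp [ 0.2143 -0.5873  0.3747] yaw x 79.79 q [-80.  22.  68.   0.  89. -70.]
shift cm [72.18 12.99  0.36] tcp [ 0.2143 -0.5873  0.3747] yaw x 79.79 q [-80.  22.  68.   0.  89. -70.]
```

```bash
python3 -m jog '[{"tx":3,"ty":1,"tz":0,"roll":0,"jaw":0},{"tx":4.5,"ty":1.7,"tz":0,"roll":0,"jaw":0},{"tx":4.5,"ty":1.7,"tz":0,"roll":0,"jaw":0},{"tx":4.5,"ty":1.7,"tz":0,"roll":0,"jaw":0},{"tx":4.5,"ty":1.7,"tz":0,"roll":0,"jaw":0},{"tx":4.5,"ty":1.7,"tz":0,"roll":0,"jaw":0},{"tx":4.5,"ty":1.7,"tz":0,"roll":0,"jaw":0},{"tx":4.5,"ty":1,"tz":0,"roll":0,"jaw":0}]'; python3 -m jog '[{"tx":4.5,"ty":0.5,"tz":0,"roll":0,"jaw":0},{"tx":4.5,"ty":0.3,"tz":0,"roll":0,"jaw":0},{"tx":4.5,"ty":0,"tz":0,"roll":0,"jaw":0},{"tx":4.5,"ty":0,"tz":0,"roll":0,"jaw":0},{"tx":4.5,"ty":0,"tz":0,"roll":0,"jaw":0},{"tx":4.5,"ty":0,"tz":0,"roll":0,"jaw":0},{"tx":3,"ty":0,"tz":0,"roll":0,"jaw":0},{"tx":0,"ty":0,"tz":0,"roll":0,"jaw":0}]'; python3 rel.py "[.47,.10,.33]"
```

```text
time_s: 2.9
position: [0.3961, -0.2672, 0.373]
tcp_rot: [[0.181, 0.984, -0.0], [0.984, -0.181, 0.001], [0.001, -0.0, -1.0]]
force: [0.3, -0.2, 0.2]
opening: 0.006
grasp_force: 0.0
time_s: 3.7
position: [0.4558, 0.0281, 0.3731]
tcp_rot: [[0.175, 0.985, -0.001], [0.985, -0.175, 0.002], [0.001, -0.002, -1.0]]
force: [-0.1, -0.1, -0.7]
opening: 0.005
grasp_force: 0.0
shift cm [7.32 0.14 4.32] tcp [0.4558 0.0281 0.3731] yaw x 79.92 q [-11.   7.  90.   0.  83.  -1.]
```

```bash
python3 -m jog '[{"tx":3,"ty":0,"tz":2,"roll":0,"jaw":0},{"tx":3,"ty":0,"tz":2,"roll":0,"jaw":0},{"tx":1.3,"ty":0,"tz":2,"roll":0,"jaw":0},{"tx":0,"ty":0,"tz":0,"roll":0,"jaw":0},{"tx":0,"ty":0,"tz":0,"roll":0,"jaw":0}]'; python3 - <<'E'
from h import *
np.set_printoptions(precision=4,suppress=True)
s=read_state();c=capture("wrist");T=wristT(c,s);save(c,"w1.png");print(c["tool_from_camera"],K(c),s["position"])
Z=dict(rocker_pivot=.07,start_button_top=.071,push_plate=.076,nest=.06,phone=.06)
for n,z in Z.items():
    for r in landmark_of("wrist",n)[:2]: print(n,round(r["p"],2),np.round(r["point"],1),at_z(c,r["point"],z,T))
for n in("start_button","stop_button","power_rocker"):
    for r in trace("wrist",n)[:2]:
        ys,xs=np.nonzero(r["pixels"]);p=(ys.mean(),xs.mean());print(n,round(r["p"],2),np.round(p,1),r["bbox"],at_z(c,p,.071,T))
E
```

```text
time_s: 4.2
position: [0.4691, 0.0957, 0.3135]
tcp_rot: [[0.178, 0.984, -0.002], [0.984, -0.178, -0.001], [-0.001, -0.001, -1.0]]
force: [-1.4, -0.5, -0.5]
opening: 0.004
grasp_force: 0.0
[[ 0.0002  0.9704  0.2416  0.0647]
 [ 1.     -0.0004  0.0005 -0.    ]
 [ 0.0006  0.2416 -0.9704 -0.1816]
 [ 0.      0.      0.      1.    ]] (np.float64(298.57026666361344), 318.2141231027846, 197.98937818271045) [0.4691 0.0957 0.3135]
rocker_pivot 0.92 [206.8 333.7] [0.4813 0.0377 0.07  ]
start_button_top 0.67 [136.4 329.4] [0.4923 0.1394 0.071 ]
push_plate 0.66 [100.8 421.1] [0.6207 0.1638 0.076 ]
phone 0.97 [195.7 414.9] [0.6038 0.0302 0.06  ]
phone 0.8 [154.1 223.7] [0.3375 0.1414 0.06  ]
start_button 0.53 [134.3 329.4] [324.0, 127.0, 10.8, 20.9] [0.4927 0.1422 0.071 ]
stop_button 0.81 [169.4 330.1] [323.1, 159.9, 19.4, 19.1] [0.4855 0.0937 0.071 ]
power_rocker 0.83 [209.2 331.3] [323.1, 200.6, 15.9, 19.4] [0.4772 0.035  0.071 ]
power_rocker 0.23 [197.4 406. ] [305.9, 99.2, 224.5, 300.8] [0.5877 0.0332 0.071 ]
```

View pics/w1.png

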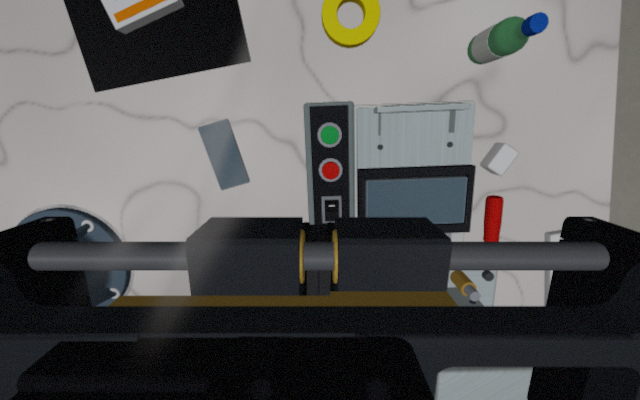

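The wrist view shows green at (330,134), red at (330,170), the rocker at (331,207) and the top edge of the push plate at about (418,107). These agree with the fit. I'll refine them with colour centroids.

```bash
cat > btn.py <<'E'
from h import *
np.set_printoptions(precision=4,suppress=True)
def btn(show=None):
    s=read_state();c=capture("wrist");T=wristT(c,s);I=c["img"].astype(int);r,g,b=I[...,0],I[...,1],I[...,2];out={}
    for n,m in(("green",(g>r*1.6)&(g>b*1.5)&(g>70)),("red",(r>g*2.2)&(r>b*2.2)&(r>90))):
        k,L,S,C=cv2.connectedComponentsWithStats(m.astype(np.uint8))
        for i in range(1,k):
            if S[i,4]>150:
                p=C[i][::-1];print(n,S[i],p,at_z(c,p,.0705,T));out.setdefault(n,[]).append(at_z(c,p,.0705,T))
    if show: save(c,show)
    print("tcp",s["position"],"t",s["time_s"]);return c,s,T
if __name__=="__main__": btn()
E
python3 btn.py; python3 rel.py "[.479,.0495,.20]"
```

```text
green [320 127  18  18 242] [135.2397 328.5124] [0.4923 0.1418 0.0705]
red [322 163  17  17 222] [170.5991 329.5135] [0.4853 0.0926 0.0705]
red [483 198  18  44 680] [219.1103 491.2309] [ 0.7108 -0.0223  0.0705]
tcp [0.4695 0.0962 0.3142] t 4.65
shift cm [-4.43  1.77 11.41] tcp [0.4694 0.0963 0.3141] yaw x 79.77 q [-2. 12. 94. -0. 75.  8.]
```

```bash
python3 -m jog '[{"tx":-2.3,"ty":0.8,"tz":3.5,"roll":-0.037,"jaw":0},{"tx":-2.3,"ty":0.8,"tz":4,"roll":0,"jaw":0},{"tx":0,"ty":0,"tz":4,"roll":0,"jaw":0},{"tx":0,"ty":0,"tz":4,"roll":0,"jaw":0},{"tx":0,"ty":0,"tz":2.5,"roll":0,"jaw":0},{"tx":0,"ty":0,"tz":0,"roll":0,"jaw":0},{"tx":0,"ty":0,"tz":0,"roll":0,"jaw":0}]'; python3 rel.py "[.479,.048,.12]"; python3 - <<'E'
from btn import *
c,s,T=btn("w2.png")
Ti=np.linalg.inv(T);f,cx,cy=K(c)
for P in([.477,.034,.07],[.479,.048,.0755]):
    q=Ti[:3,:3]@P+Ti[:3,3];print(P,cy+f*q[1]/q[2],cx-f*q[0]/q[2])
print([(r["p"],r["point"],at_z(c,r["point"],.07,T)) for r in landmark_of("wrist","rocker_pivot")],[(r["p"],r["bbox"]) for r in trace("wrist","power_rocker")])
E
```

```text
time_s: 5.4
position: [0.4782, 0.0485, 0.134]
tcp_rot: [[0.141, 0.99, -0.0], [0.99, -0.141, 0.0], [0.0, -0.0, -1.0]]
force: [-0.4, 0.4, -0.5]
opening: 0.006
grasp_force: 0.0
shift cm [-0.04  0.08  1.4 ] tcp [0.4782 0.0485 0.134 ] yaw x 81.92 q [ -8.  25. 107.   0.  48.   1.]
green [304  68  32  34 858] [ 84.1469 319.972 ] [0.4926 0.1417 0.0705]
red [305 134  31  31 733] [148.9891 319.8104] [0.4856 0.0926 0.0705]
red [563 205  31  15 310] [211.3129 578.5161] [0.6973 0.0093 0.0705]
tcp [0.4782 0.0485 0.134 ] t 5.4
[0.477, 0.034, 0.07] 218.2796673667845 319.37967754009816
[0.479, 0.048, 0.0755] 204.1165499751528 319.4347434987409
[(0.97, [216.6, 323.8], array([0.481, 0.035, 0.07 ]))] [(0.77, [305.6, 204.2, 29.1, 19.1])]
```

View pics/w2.png

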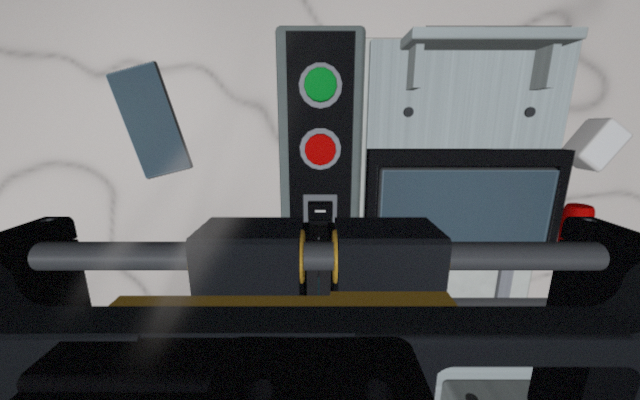

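The wrist view shows green at (320,84) and red at (320,149) in one column, so the tool lies along the press axis. The rocker's white line is at (319,211), right under the fingertips. I'll press down now.

```bash
python3 -m jog '[{"tx":0,"ty":0.05,"tz":1.5,"roll":0,"jaw":0},{"tx":0,"ty":0,"tz":1.3,"roll":0,"jaw":0},{"tx":0,"ty":0,"tz":0.5,"roll":0,"jaw":0},{"tx":0,"ty":0,"tz":0.3,"roll":0,"jaw":0},{"tx":0,"ty":0,"tz":0.3,"roll":0,"jaw":0},{"tx":0,"ty":0,"tz":0.3,"roll":0,"jaw":0}]';  python3 -m jog '[{"tx":0,"ty":0,"tz":0.2,"roll":0,"jaw":0},{"tx":0,"ty":0,"tz":0.1,"roll":0,"jaw":0}]'
```

```text
time_s: 6.15
position: [0.4789, 0.0485, 0.0922]
tcp_rot: [[0.14, 0.99, 0.002], [0.99, -0.14, -0.0], [0.0, 0.002, -1.0]]
force: [-0.2, 0.3, 0.3]
opening: 0.004
grasp_force: 0.0
time_s: 6.35
position: [0.4783, 0.0485, 0.0887]
tcp_rot: [[0.141, 0.99, 0.0], [0.99, -0.141, 0.0], [0.0, 0.0, -1.0]]
force: [-0.7, -0.9, -0.5]
opening: 0.007
grasp_force: 0.0
```

```bash
for i in 1; do python3 -m jog '[{"tx":0,"ty":0,"tz":0.1,"roll":0,"jaw":0},{"tx":0,"ty":0,"tz":0,"roll":0,"jaw":0}]'; done; python3 - <<'E'
from btn import *
c,s,T=btn()
cv2.imwrite("pics/w3.png",cv2.resize(c["img"][:260,200:440,::-1],None,fx=2.2,fy=2.2,interpolation=cv2.INTER_CUBIC))
E
```

```text
time_s: 6.55
position: [0.4783, 0.0485, 0.0877]
tcp_rot: [[0.141, 0.99, -0.0], [0.99, -0.141, 0.0], [0.0, -0.0, -1.0]]
force: [0.3, 0.4, -0.1]
opening: 0.002
grasp_force: 0.0
green [ 301   54   40   43 1350] [ 74.5148 320.0519] [0.4925 0.1417 0.0705]
red [ 302  136   37   38 1110] [154.5766 319.8892] [0.4855 0.0927 0.0705]
red [617 219  23  14 203] [224.3399 629.6059] [0.6937 0.0141 0.0705]
tcp [0.4783 0.0485 0.0877] t 6.55
```

View pics/w3.png

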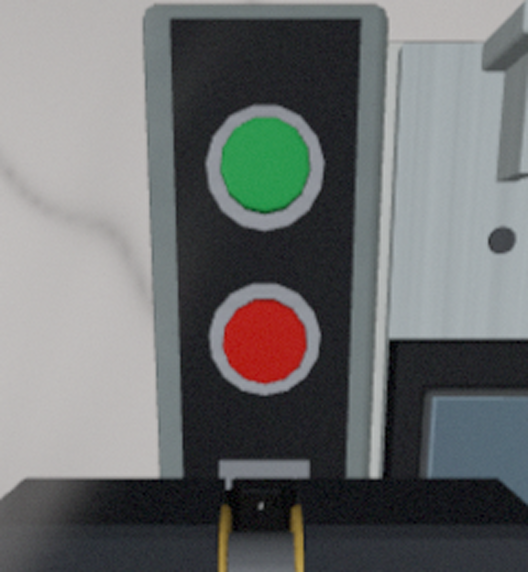

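The crop shows green and red clear, with the fingers over the rocker's front half inside its frame. There's no stop force yet, so I'll go on down in small steps.

```bash
python3 -m jog '[{"tx":0,"ty":0,"tz":0.1,"roll":0,"jaw":0}]' | grep -E "^(pos|force)"; python3 -m jog '[{"tx":0,"ty":0,"tz":0.1,"roll":0,"jaw":0}]'| grep -E "^(pos|force)"; python3 -m jog '[{"tx":0,"ty":0,"tz":0,"roll":0,"jaw":0}]'| grep -E "^(pos|force)"
```

```text
position: [0.4785, 0.0485, 0.0869]
force: [-0.5, 0.5, -0.9]
position: [0.4783, 0.0485, 0.0857]
force: [0.3, 0.2, 0.9]
position: [0.4782, 0.0485, 0.0856]
force: [0.6, 0.1, -0.1]
```

```bash
python3 - <<'E'
from h import *
c=capture("scene");cv2.imwrite("pics/s4.png",cv2.resize(c["img"][120:260,200:380,::-1],None,fx=4.2,fy=4.2,interpolation=cv2.INTER_CUBIC))
E
```

```text
(no output)
```

View pics/s4.png

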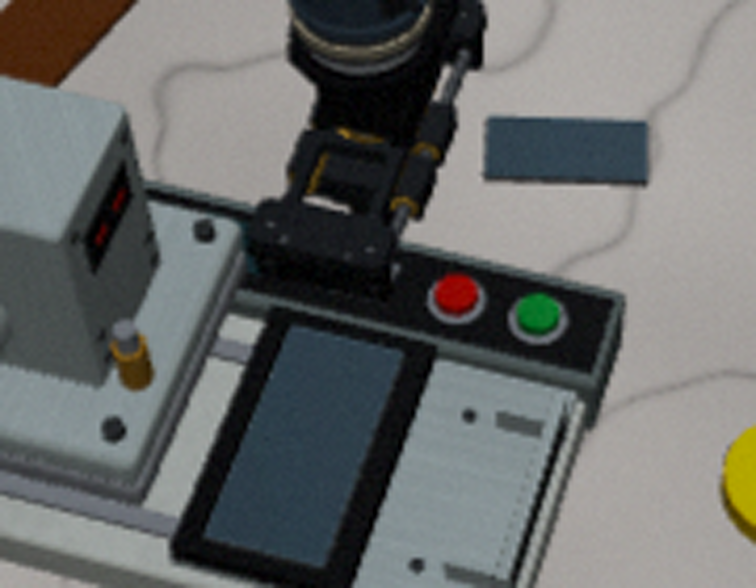

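The scene crop shows the gripper over the rocker at about (325,285), clear of red (456,295) and green (538,313). I'll carry on down and watch the force.

```bash
python3 -m jog '[{"tx":0,"ty":0,"tz":0.1,"roll":0,"jaw":0}]' | grep -E "^(pos|force)"; python3 -m jog '[{"tx":0,"ty":0,"tz":0.1,"roll":0,"jaw":0},{"tx":0,"ty":0,"tz":0,"roll":0,"jaw":0}]'| grep -E "^(pos|force)"
```

```text
position: [0.4784, 0.0485, 0.0848]
force: [-0.5, 0.4, 0.8]
position: [0.4781, 0.0485, 0.0836]
force: [0.3, -0.6, 0.2]
```

```bash
python3 -m jog '[{"tx":0,"ty":0,"tz":0.1,"roll":0,"jaw":0},{"tx":0,"ty":0,"tz":0,"roll":0,"jaw":0}]'| grep -E "^(pos|force)"
```

```text
position: [0.4782, 0.0485, 0.0826]
force: [0.7, 0.8, -0.0]
```

```bash
python3 - <<'E'
from h import *
s=read_state();c=capture("wrist");print(s["position"],s["force"],s["joint_positions"])
cv2.imwrite("pics/w5.png",cv2.resize(c["img"][190:310,240:400,::-1],None,fx=4.8,fy=4.8,interpolation=cv2.INTER_CUBIC)*1)
E
```

```text
[0.47817356 0.04852373 0.08262911] [ 0.72773317  0.75811471 -0.00845049] [-7.55830563e+00  3.07981207e+01  1.08850706e+02 -3.50715712e-04
  4.03667252e+01  5.17948407e-01]
```

View pics/w5.png

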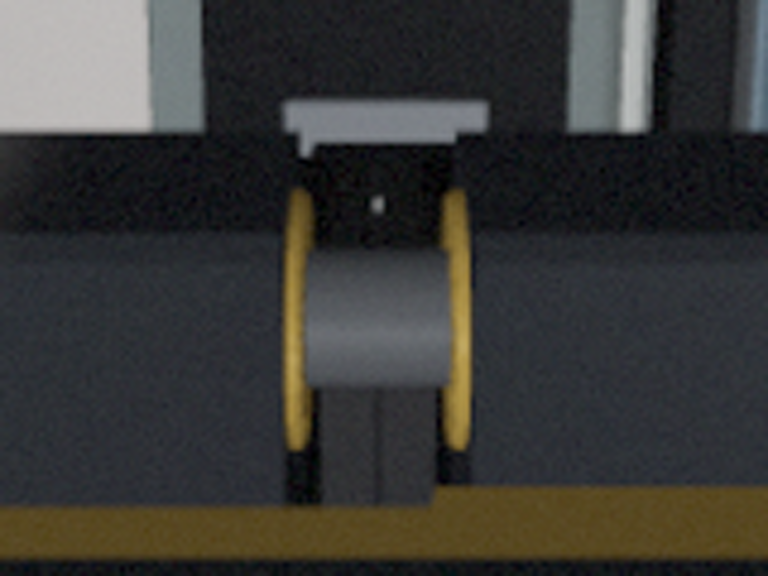

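The crop shows the closed fingers (seam at crop column 377) over the rocker, with a dot of its white line showing through the seam at (377,205). They're still force-free, so I'll keep lowering until contact.

```bash
python3 -m jog '[{"tx":0,"ty":0,"tz":0.1,"roll":0,"jaw":0},{"tx":0,"ty":0,"tz":0,"roll":0,"jaw":0}]'| grep -E "^(pos|force)"; python3 -c "
from rig import *; s=read_state();print(s['force'],s['moment'],s['tau'])"
```

```text
position: [0.4782, 0.0485, 0.0817]
force: [-0.6, 0.3, -0.1]
[-0.62240182  0.32034176 -0.13711888] [-0.054867   -0.09298162  0.01500624] [-4.93835585e-03 -3.60099614e+01 -9.20933694e+00  4.97647107e-02
  2.32476572e-02  2.15175351e-04]
```

```bash
python3 -m jog '[{"tx":0,"ty":0,"tz":0.1,"roll":0,"jaw":0},{"tx":0,"ty":0,"tz":0,"roll":0,"jaw":0}]'| grep -E "^(pos|force)"; python3 -c "
from rig import *; s=read_state();print(s['force'],s['moment'],s['tau'])"
```

```text
position: [0.4782, 0.0485, 0.0806]
force: [0.1, -0.0, -0.2]
[ 0.12356523 -0.00963307 -0.20177673] [-0.00689622 -0.05643634  0.01719688] [-5.16381377e-03 -3.60412753e+01 -9.15311426e+00  4.95323888e-02
  2.36373214e-02  1.84651499e-04]
```

```bash
python3 -m jog '[{"tx":0,"ty":0,"tz":0.1,"roll":0,"jaw":0},{"tx":0,"ty":0,"tz":0,"roll":0,"jaw":0}]'| grep -E "^(pos|force)"
```

```text
position: [0.4782, 0.0485, 0.0796]
force: [0.7, 0.2, 0.5]
```

```bash
python3 -m jog '[{"tx":0,"ty":0,"tz":0.1,"roll":0,"jaw":0},{"tx":0,"ty":0,"tz":0,"roll":0,"jaw":0}]'| grep -E "^(pos|force)"
```

```text
position: [0.4782, 0.0485, 0.0786]
force: [-0.8, 0.7, 0.5]
```

```bash
python3 -m jog '[{"tx":0,"ty":0,"tz":0.1,"roll":0,"jaw":0},{"tx":0,"ty":0,"tz":0,"roll":0,"jaw":0}]'| grep -E "^(pos|force)"
```

```text
position: [0.4782, 0.0485, 0.0777]
force: [0.1, -0.4, -0.8]
```

```bash
python3 - <<'E'
from fit import *
s=read_state();P=np.array(s["position"]);a=[]
for cam in("scene","top"):
    c=capture(cam);t=proj(c,P-[0,0,.019]);k=proj(c,P);r=proj(c,np.array([.477,.034,.07]));I=c["img"].copy()
    y0,x0=int(t[0])-40,int(t[1])-40;cr=cv2.resize(I[y0:y0+80,x0:x0+80],(400,400),interpolation=cv2.INTER_CUBIC)
    cr=np.clip(cr*1.8,0,255).astype(np.uint8)
    for q,col in((t,(255,0,0)),(k,(255,255,0)),(r,(255,0,255))): cv2.circle(cr,(int((q[1]-x0)*5),int((q[0]-y0)*5)),3,col,-1)
    a.append(cr);print(cam,t,k,r)
cv2.imwrite("pics/c6.png",np.hstack(a)[:,:,::-1])
c=capture("wrist");T=np.linalg.inv(np.array(c["tool_from_camera"]));f,cx,cy=K(c)
for p in([0,0,.019],[.0095,0,.019],[.0095,0,0],[.0095,0,-.03],[0,0,0]):
    q=T[:3,:3]@p+T[:3,3];print(p,cy+f*q[1]/q[2],cx-f*q[0]/q[2])
E
```

```text
scene [187.79545833 291.05204796] [183.41761228 290.68646011] [184.11587899 285.15673617]
top [212.04753177 358.65997009] [211.44215758 359.33727113] [212.12805896 365.09905988]
[0, 0, 0.019] 218.2432109989328 318.43622305096517
[0.0095, 0, 0.019] 205.2345089304383 318.4418412497284
[0.0095, 0, 0] 213.169676715022 318.445297048987
[0.0095, 0, -0.03] 229.41165032344935 318.4523704974481
[0, 0, 0] 227.33350586269287 318.43909762950824
```

View pics/c6.png

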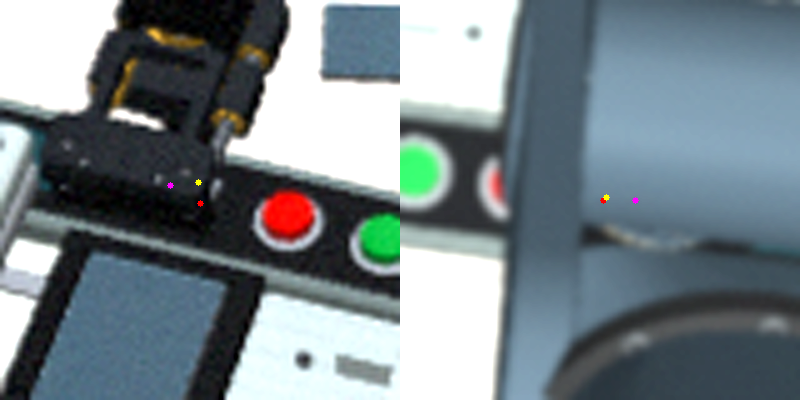

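The scene half shows the gripper over the rocker, short of red at (288,218), and the arm hides the spot in the top half. There's still no contact force, so the tips stand higher than I reckoned. I'll go on down in small steps.

```bash
python3 -m jog '[{"tx":0,"ty":0,"tz":0.1,"roll":0,"jaw":0},{"tx":0,"ty":0,"tz":0.1,"roll":0,"jaw":0},{"tx":0,"ty":0,"tz":0,"roll":0,"jaw":0}]'| grep -E "^(pos|force|op)"
```

```text
position: [0.4782, 0.0485, 0.0756]
force: [0.0, -0.4, 0.4]
opening: 0.007
```

```bash
python3 - <<'E'
from rig import *
import rig,inspect
print(tips_ahead, [n for n in dir(rig) if n[0]!="_"])
from h import *
c=capture("wrist");a=c["img"][196:300:4,318].astype(int);b=c["img"][196:300:4,310].astype(int);print(np.c_[np.arange(196,300,4),a,b].tolist())
print([(r["p"],r["point"]) for r in landmark_of("wrist","rocker_pivot")],[(r["p"],r["bbox"]) for r in trace("wrist","power_rocker")])
E
```

```text
0.019 ['PlanningError', 'capture', 'hand_in', 'landmark_of', 'read_state', 'tips_ahead', 'trace']
[[196, 32, 31, 34, 27, 29, 34], [200, 28, 29, 36, 36, 36, 38], [204, 30, 31, 35, 35, 37, 38], [208, 31, 30, 36, 28, 28, 26], [212, 29, 34, 36, 32, 35, 36], [216, 127, 132, 137, 126, 128, 136], [220, 126, 129, 135, 126, 131, 138], [224, 15, 8, 17, 21, 23, 26], [228, 14, 15, 15, 21, 20, 19], [232, 18, 22, 27, 17, 17, 17], [236, 123, 126, 126, 24, 18, 22], [240, 26, 26, 26, 11, 20, 17], [244, 48, 52, 56, 52, 57, 61], [248, 75, 77, 81, 72, 74, 79], [252, 85, 88, 93, 84, 89, 91], [256, 95, 95, 101, 91, 96, 101], [260, 106, 109, 113, 108, 110, 116], [264, 91, 94, 99, 94, 96, 101], [268, 77, 79, 82, 81, 82, 89], [272, 40, 43, 42, 48, 48, 50], [276, 32, 34, 39, 52, 53, 52], [280, 35, 38, 40, 49, 48, 51], [284, 35, 36, 42, 48, 51, 55], [288, 40, 40, 44, 48, 48, 51], [292, 37, 36, 42, 49, 52, 55], [296, 82, 70, 33, 84, 72, 38]]
[] [(0.68, [301.6, 51.1, 39.2, 45.4])]
```

```bash
python3 -m jog '[{"tx":0,"ty":0,"tz":-3,"roll":0,"jaw":0},{"tx":0,"ty":0,"tz":-4,"roll":0,"jaw":0},{"tx":0,"ty":0,"tz":-3,"roll":0,"jaw":0},{"tx":0,"ty":0,"tz":0,"roll":0,"jaw":0}]'| grep -E "^(pos|force|op)"; python3 - <<'E'
from h import *
c=capture("wrist");cv2.imwrite("pics/a1.png",c["img"]);c=capture("scene");cv2.imwrite("pics/a2.png",c["img"])
E
python3 -m jog '[{"tx":0,"ty":0,"tz":0,"roll":0,"jaw":0.5},{"tx":0,"ty":0,"tz":0,"roll":0,"jaw":0.5},{"tx":0,"ty":0,"tz":0,"roll":0,"jaw":0.5},{"tx":0,"ty":0,"tz":0,"roll":0,"jaw":0.5}]'| grep -E "^(pos|force|op)"
python3 - <<'E'
from fit import *
P=np.array(read_state()["position"])
s=capture("scene");b2=s["img"];b1=capture("wrist")["img"]
a1,a2=cv2.imread("pics/a1.png"),cv2.imread("pics/a2.png")
t,k=proj(s,P-[0,0,.019]),proj(s,P);y0,x0=int(t[0])-38,int(t[1])-50
def S(I):
    cr=np.clip(cv2.resize(I[y0:y0+75,x0:x0+100],(400,300),interpolation=cv2.INTER_CUBIC)*1.8,0,255).astype(np.uint8)
    for q in(t,k): cv2.circle(cr,(int((q[1]-x0)*4),int((q[0]-y0)*4)),2,(0,0,255),-1)
    return cr
Wc=lambda I:np.clip(cv2.resize(I[170:320,220:420],(400,300),interpolation=cv2.INTER_CUBIC)*1.8,0,255).astype(np.uint8)
f=lambda I:np.ascontiguousarray(I)
cv2.imwrite("pics/c7.png",np.vstack([np.hstack([Wc(a1)[:,:,::-1],S(a2)[:,:,::-1]]),np.hstack([Wc(b1),S(b2)])])[:,:,::-1])
E
```

```text
position: [0.4814, 0.0482, 0.1796]
force: [0.5, 0.4, 0.2]
opening: 0.007
position: [0.4778, 0.0485, 0.175]
force: [0.3, 0.2, 0.5]
opening: 0.285
```

View pics/c7.png

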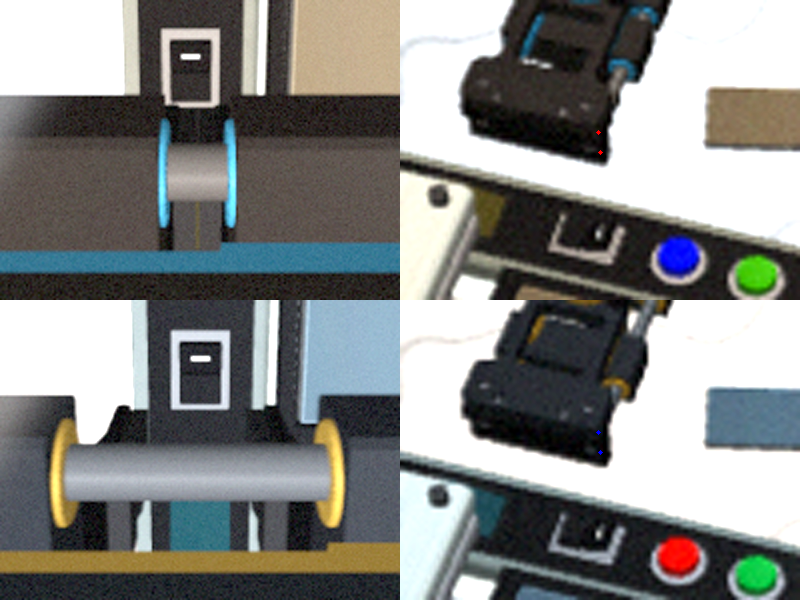

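The left tiles show the rocker and its white line in full, with the tips' front edge at about wrist row 222. On that sight line the tips can be further forward or lower, so the sight line alone doesn't fix them. I'll close the jaws, go back to the same spot and feel further down for contact.

```bash
python3 -m jog '[{"tx":0,"ty":0,"tz":2,"roll":0,"jaw":0},{"tx":0,"ty":0,"tz":2.5,"roll":0,"jaw":0},{"tx":0,"ty":0,"tz":2,"roll":0,"jaw":0},{"tx":0,"ty":0,"tz":2,"roll":0,"jaw":0},{"tx":0,"ty":0,"tz":1.5,"roll":0,"jaw":0},{"tx":0,"ty":0,"tz":0.2,"roll":0,"jaw":0}]'| grep -E "^(pos|force|op)"
```

```text
position: [0.477, 0.0486, 0.0721]
force: [-0.0, 0.5, 1.0]
opening: 0.037
```

```bash
python3 -m jog '[{"tx":0,"ty":0,"tz":0.1,"roll":0,"jaw":0},{"tx":0,"ty":0,"tz":0.05,"roll":0,"jaw":0}]'| grep -E "^(pos|force|op)"
```

```text
position: [0.4789, 0.0484, 0.0728]
force: [0.1, -0.6, 0.3]
opening: 0.004
```

```bash
python3 -m jog '[{"tx":0,"ty":0,"tz":0.1,"roll":0,"jaw":0},{"tx":0,"ty":0,"tz":0.05,"roll":0,"jaw":0}]'| grep -E "^(pos|force|op)"
```

```text
position: [0.4788, 0.0485, 0.0714]
force: [-0.2, 0.2, 0.4]
opening: 0.003
```

```bash
python3 -m jog '[{"tx":0,"ty":0,"tz":0.1,"roll":0,"jaw":0},{"tx":0,"ty":0,"tz":0.05,"roll":0,"jaw":0}]'| grep -E "^(pos|force|op)"
```

```text
position: [0.4784, 0.0485, 0.0694]
force: [-1.1, -0.4, -0.3]
opening: 0.003
```

```bash
cat > ok.py <<'E'
from rig import read_state
import sys,numpy as np
s=read_state();print(np.round(s["position"],4),np.round(s["force"],1),round(s["time_s"],2));sys.exit(np.linalg.norm(s["force"])>float(sys.argv[1]))
E
python3 -m jog '[{"tx":0,"ty":0,"tz":0.15,"roll":0,"jaw":0}]'>/dev/null; python3 ok.py 2.5 && python3 -m jog '[{"tx":0,"ty":0,"tz":0.15,"roll":0,"jaw":0}]'>/dev/null; python3 ok.py 2.5 && python3 -m jog '[{"tx":0,"ty":0,"tz":0.15,"roll":0,"jaw":0}]'>/dev/null; python3 ok.py 2.5 && python3 -m jog '[{"tx":0,"ty":0,"tz":0.15,"roll":0,"jaw":0}]'>/dev/null; python3 ok.py 2.5 && python3 -m jog '[{"tx":0,"ty":0,"tz":0.15,"roll":0,"jaw":0}]'>/dev/null; python3 ok.py 2.5 && python3 -m jog '[{"tx":0,"ty":0,"tz":0.15,"roll":0,"jaw":0}]'>/dev/null; python3 ok.py 2.5
```

```text
[0.4784 0.0485 0.0679] [0.9 0.  0. ] 11.4
[0.4784 0.0485 0.0679] [0.9 0.  0. ] 11.4
[0.4784 0.0485 0.0679] [0.9 0.  0. ] 11.4
[0.4784 0.0485 0.0679] [0.9 0.  0. ] 11.4
[0.4784 0.0485 0.0679] [0.9 0.  0. ] 11.4
[0.4784 0.0485 0.0679] [0.9 0.  0. ] 11.4False
False
False
False
False
False
```

```bash
sed -i 's/sys.exit(np/sys.exit(int(np/; s/argv\[1\]))/argv[1])))/' ok.py; sed -n 3p ok.py
python3 -m jog '[{"tx":0,"ty":0,"tz":0.15,"roll":0,"jaw":0}]'>/dev/null; python3 ok.py 2.5 && python3 -m jog '[{"tx":0,"ty":0,"tz":0.15,"roll":0,"jaw":0}]'>/dev/null; python3 ok.py 2.5 && python3 -m jog '[{"tx":0,"ty":0,"tz":0.15,"roll":0,"jaw":0}]'>/dev/null; python3 ok.py 2.5 && python3 -m jog '[{"tx":0,"ty":0,"tz":0.15,"roll":0,"jaw":0}]'>/dev/null; python3 ok.py 2.5 && python3 -m jog '[{"tx":0,"ty":0,"tz":0.15,"roll":0,"jaw":0}]'>/dev/null; python3 ok.py 2.5
```

```text
s=read_state();print(np.round(s["position"],4),np.round(s["force"],1),round(s["time_s"],2));sys.exit(int(np.linalg.norm(s["force"])>float(sys.argv[1])))
[0.4783 0.0485 0.0662] [ 0.7 -0.6 -0.5] 11.5
[0.4783 0.0485 0.0646] [-0.2  0.4 -0.4] 11.6
[0.4782 0.0485 0.0631] [ 0.2  0.1 -0.3] 11.7
[0.4782 0.0485 0.0616] [-0.1 -0.3 -1. ] 11.8
[0.4783 0.0485 0.0601] [-0.3  0.  -0.3] 11.9
```

```bash
python3 - <<'E'
from btn import *
c,s,T=btn()
print("cam pos",T[:3,3])
a=c["img"][204:246:2].astype(int).mean(2).astype(int)
for i,r in enumerate(range(204,246,2)): print(r,a[i,296:342:3])
E
```

```text
green [ 297   41   47   52 1860] [ 66.0737 320.2957] [0.4925 0.1418 0.0705]
red [ 299  138   43   44 1484] [159.3154 320.0876] [0.4855 0.0928 0.0705]
tcp [0.4783 0.0485 0.0601] t 11.9
cam pos [0.4873 0.1125 0.2417]
204 [31 35 32 29 29 31 29 36 20 30 32 31 28 29 34 36]
206 [29 32 33 28 36 30 29 33 27 25 35 31 28 33 40 33]
208 [32 30 35 30 32 35 39 33 31 34 27 35 33 37 31 32]
210 [26 32 29 26 28 28 38 32 37 32 35 32 35 30 32 31]
212 [33 32 29 30 30 36 26 35 34 33 34 34 31 32 29 30]
214 [27 30 33 34 34 29 30 30 33 31 25 27 36 33 35 33]
216 [31 27 27 31 35 33 30 25 34 27 27 32 32 33 32 34]
218 [20 18 19 32 29 33 27 26 34 31 30 33 29 26 23 15]
220 [13 24 39 54 60 55 52 52 54 60 53 55 56 28 27 27]
222 [ 16  18  49  64  75 121 125 121 125 124 123  59  69  26  16  19]
224 [ 22  19  14   7   1  97 100  99  98  99  93  10   7  27  19  29]
226 [18  9 20 11 13 23 16 48 19 23 15  9 13 26 18 21]
228 [23 20 20  9 12 18 19 47 16 20 20 19 12 27 26 16]
230 [19 24 63  7  8 13 13 32 15 18 18 12 34 62 15 23]
232 [21 25 69 20 13 15 21 13 11 15  9 14 50 75 23 18]
234 [18 29 75 26 14 16 15 16 18 20 17 20 55 88 24 21]
236 [19 32 79 28 17 19 18 23 23 17 16  4 60 94 22 18]
238 [ 29  49  84  28  11  24  19  18  19  21  22   9  62 102  29  34]
240 [ 44  53  90  32   7  20  11  13  24  20  19   7  64 108  27  46]
242 [ 44  57  89  44  41  41  42  41  37  42  38  46  48 107  30  40]
244 [ 43  69  96  54  54  54  53  56  60  57  54  57  56 117  33  44]
```

```bash

python3 -m jog '[{"tx":0,"ty":0,"tz":0.15,"roll":0,"jaw":0}]'>/dev/null; python3 ok.py 2.5 && python3 -m jog '[{"tx":0,"ty":0,"tz":0.15,"roll":0,"jaw":0}]'>/dev/null; python3 ok.py 2.5 && python3 -m jog '[{"tx":0,"ty":0,"tz":0.15,"roll":0,"jaw":0}]'>/dev/null; python3 ok.py 2.5 && python3 -m jog '[{"tx":0,"ty":0,"tz":0.15,"roll":0,"jaw":0}]'>/dev/null; python3 ok.py 2.5 && python3 -m jog '[{"tx":0,"ty":0,"tz":0.15,"roll":0,"jaw":0}]'>/dev/null; python3 ok.py 2.5
```

```text
[0.4783 0.0485 0.0587] [ 0.3  0.1 -0.4] 12.05
[0.4783 0.0485 0.0572] [-0.3  0.2  0.4] 12.15
[0.4784 0.0488 0.056 ] [-0.3  3.4  6.7] 12.25
[0.4784 0.0488 0.056 ] [-0.3  3.4  6.7] 12.25
[0.4784 0.0488 0.056 ] [-0.3  3.4  6.7] 12.25
```

```bash
python3 - <<'E'
from h import *
np.set_printoptions(precision=3,suppress=True)
for i in range(3):
    capture("wrist") if i else None
    s=read_state();print(np.array(s["position"]),np.array(s["force"]),np.array(s["moment"]))
F=np.array(s["force"]);M=np.array(s["moment"]);r=np.cross(F,M)/(F@F);print("line pt",r,"dir",F/np.linalg.norm(F))
E
```

```text
[0.478 0.049 0.056] [-0.298  3.404  6.726] [ 0.771 -0.035 -0.022]
[0.478 0.049 0.056] [-0.217  2.698  4.383] [ 0.445 -0.02  -0.016]
[0.478 0.049 0.056] [-0.05   2.531  3.693] [ 0.436 -0.128 -0.03 ]
line pt [ 0.02   0.08  -0.055] dir [-0.011  0.565  0.825]
```

Contact came at TCP z ≈ 0.0567, about where the rocker's raised end (0.0755) should be. So the tips really end about 19 mm above the reported TCP, which also fits the picture. I'll press the rocker to its stop, which should be at TCP z ≈ 0.051.

```bash

python3 -m jog '[{"tx":0,"ty":0,"tz":0.15,"roll":0,"jaw":0}]'>/dev/null; python3 ok.py 15 && python3 -m jog '[{"tx":0,"ty":0,"tz":0.15,"roll":0,"jaw":0}]'>/dev/null; python3 ok.py 15 && python3 -m jog '[{"tx":0,"ty":0,"tz":0.1,"roll":0,"jaw":0}]'>/dev/null; python3 ok.py 15 && python3 -m jog '[{"tx":0,"ty":0,"tz":0.1,"roll":0,"jaw":0}]'>/dev/null; python3 ok.py 15 && python3 -m jog '[{"tx":0,"ty":0,"tz":0,"roll":0,"jaw":0}]'>/dev/null; python3 ok.py 15
```

```text
[0.4786 0.0492 0.0547] [0.1 4.2 6.1] 12.45
[0.4787 0.0491 0.0532] [0.3 3.4 4.3] 12.55
[0.4787 0.0489 0.0521] [0.1 2.9 3.3] 12.65
[0.4787 0.0488 0.051 ] [-1.7  5.1 12.8] 12.75
[0.4787 0.0488 0.0511] [0.1 4.  6.3] 12.85
```

```bash

python3 -m jog '[{"tx":0,"ty":0,"tz":0.08,"roll":0,"jaw":0},{"tx":0,"ty":0,"tz":0,"roll":0,"jaw":0}]'>/dev/null; python3 ok.py 22 && python3 -m jog '[{"tx":0,"ty":0,"tz":0.08,"roll":0,"jaw":0},{"tx":0,"ty":0,"tz":0,"roll":0,"jaw":0}]'>/dev/null; python3 ok.py 22 && python3 -m jog '[{"tx":0,"ty":0,"tz":0.08,"roll":0,"jaw":0},{"tx":0,"ty":0,"tz":0,"roll":0,"jaw":0}]'>/dev/null; python3 ok.py 22
```

```text
[0.4788 0.0488 0.051 ] [ 0.   3.6 13.3] 13.05
[0.4787 0.0488 0.0509] [-1.4  4.9 19.4] 13.25
[0.4788 0.0488 0.0508] [-2.8  4.8 25.8] 13.45
```

The rocker is hard on its stop (26 N at TCP z 0.051, so tip 0.070). I'll lift off and check where the spray bottle stands relative to the push position.

```bash
python3 -m jog '[{"tx":0,"ty":0,"tz":-1,"roll":0,"jaw":0},{"tx":0,"ty":0,"tz":-2.5,"roll":0,"jaw":0},{"tx":0,"ty":0,"tz":-3.5,"roll":0,"jaw":0},{"tx":1,"ty":0,"tz":-3,"roll":0,"jaw":0},{"tx":3,"ty":0,"tz":-1,"roll":0,"jaw":0},{"tx":4,"ty":0,"tz":0,"roll":0,"jaw":0},{"tx":4,"ty":1,"tz":0,"roll":0,"jaw":0},{"tx":0,"ty":0,"tz":0,"roll":0,"jaw":0}]' | grep -E "^(pos|force|time)"; python3 - <<'E'
from btn import *
c,s,T=btn()
for n,z in(("spray",0),("charger",0),("push_plate",.076),("rocker_pivot",.07)):
    for cam in("top","scene","wrist"):
        cc=capture(cam);s=read_state();TT=wristT(cc,s) if cam=="wrist" else None
        for r in landmark_of(cam,n)[:1]: print(n,cam,round(r["p"],2),r["point"],at_z(cc,r["point"],z,TT))
E
```

```text
time_s: 14.25
position: [0.507, 0.1691, 0.1585]
force: [-0.4, 0.0, 0.2]
green [298 212  22  17 188] [218.5053 309.3777] [0.4957 0.1481 0.0705]
tcp [0.507  0.1691 0.1585] t 14.25
spray top 0.89 [118.8, 286.2] [0.7363 0.2331 0.    ]
spray wrist 0.89 [97.0, 525.5] [0.7385 0.2245 0.    ]
charger top 0.46 [111.9, 350.0] [0.7529 0.0611 0.    ]
charger scene 0.68 [302.2, 273.0] [0.7592 0.0531 0.    ]
charger wrist 0.57 [244.6, 534.0] [0.7544 0.0505 0.    ]
push_plate scene 0.66 [239.6, 326.6] [0.6212 0.1576 0.076 ]
push_plate wrist 0.78 [184.6, 443.8] [0.6185 0.1614 0.076 ]
rocker_pivot top 0.89 [211.3, 364.3] [0.479  0.0359 0.07  ]
rocker_pivot scene 0.57 [182.0, 287.2] [0.4699 0.0379 0.07  ]
rocker_pivot wrist 0.43 [183.9, 443.6] [0.6206 0.1605 0.07  ]
```

```bash
python3 rel.py "[.604,.193,.158]"; python3 rel.py "[.604,.193,.043]"
```

```text
shift cm [4.07 9.42 0.03] tcp [0.505  0.1659 0.1583] yaw x 81.92 q [ 6. 27. 98.  0. 55. 14.]
shift cm [ 4.07  9.42 11.53] tcp [0.505  0.1659 0.1583] yaw x 81.92 q [ 6. 27. 98.  0. 55. 14.]
```

```bash
python3 -m jog '[{"tx":2,"ty":2,"tz":0,"roll":0,"jaw":0},{"tx":2.1,"ty":3.5,"tz":0,"roll":0,"jaw":0},{"tx":0,"ty":3.5,"tz":0,"roll":0,"jaw":0},{"tx":0,"ty":0.4,"tz":2,"roll":0,"jaw":0},{"tx":0,"ty":0,"tz":3,"roll":0,"jaw":0},{"tx":0,"ty":0,"tz":0,"roll":0,"jaw":0}]' | grep -E "^(pos|force|time)";python3 rel.py "[.604,.193,.043]"; python3 ok.py 2.5 && python3 -m jog '[{"tx":0,"ty":0,"tz":1.5,"roll":0,"jaw":0},{"tx":0,"ty":0,"tz":1,"roll":0,"jaw":0}]'>/dev/null; python3 ok.py 2.5 && python3 -m jog '[{"tx":0,"ty":0,"tz":1,"roll":0,"jaw":0},{"tx":0,"ty":0,"tz":0.5,"roll":0,"jaw":0}]'>/dev/null;  python3 ok.py 2.5 && python3 -m jog '[{"tx":0,"ty":0,"tz":1,"roll":0,"jaw":0},{"tx":0,"ty":0,"tz":0.5,"roll":0,"jaw":0},{"tx":0,"ty":0,"tz":0,"roll":0,"jaw":0}]'>/dev/null; python3 ok.py 2.5;python3 rel.py "[.604,.193,.043]"
```

```text
time_s: 16.1
position: [0.6006, 0.1927, 0.1043]
force: [-0.9, 0.5, -0.7]
shift cm [0.1  0.39 6.13] tcp [0.6006 0.1927 0.1043] yaw x 81.91 q [ 8. 38. 86. -0. 57. 16.]
[0.6006 0.1927 0.1043] [-0.9  0.5 -0.7] 16.1
[0.6042 0.1934 0.0834] [-0.5  0.1 -0.3] 16.3
[0.6035 0.1933 0.0677] [ 0.  -0.1  0.6] 16.5
[0.6032 0.1932 0.0525] [ 0.4  0.3 -0.8] 16.8
shift cm [-0.01  0.08  0.95] tcp [0.6032 0.1932 0.0525] yaw x 81.92 q [ 8. 42. 87. -0. 51. 16.]
```

```bash
python3 -m jog '[{"tx":0,"ty":0,"tz":0.5,"roll":0,"jaw":0},{"tx":0,"ty":0,"tz":0.4,"roll":0,"jaw":0},{"tx":-0.4,"ty":0,"tz":0,"roll":0,"jaw":0},{"tx":-0.4,"ty":0,"tz":0,"roll":0,"jaw":0},{"tx":-0.3,"ty":0,"tz":0,"roll":0,"jaw":0}]' >/dev/null; python3 ok.py 3 && python3 -m jog '[{"tx":-0.3,"ty":0,"tz":0,"roll":0,"jaw":0},{"tx":-0.3,"ty":0,"tz":0,"roll":0,"jaw":0}]'>/dev/null; python3 ok.py 3 && python3 -m jog '[{"tx":-0.3,"ty":0,"tz":0,"roll":0,"jaw":0},{"tx":-0.2,"ty":0,"tz":0,"roll":0,"jaw":0}]'>/dev/null;  python3 ok.py 3 && python3 -m jog '[{"tx":-0.2,"ty":0,"tz":0,"roll":0,"jaw":0},{"tx":-0.2,"ty":0,"tz":0,"roll":0,"jaw":0}]'>/dev/null;  python3 ok.py 3
```

```text
[0.6024 0.1819 0.0445] [ 0.3 -0.3  0.8] 17.3
[0.6016 0.1761 0.0445] [-0.1  0.3  0.2] 17.5
[0.601  0.1719 0.0445] [0.3 2.7 0.9] 17.7
[0.6004 0.1679 0.0445] [0.5 3.3 0.8] 17.9
```

Contact was at TCP y ≈ 0.172 with a push of about 3 N, so the tray is sliding. About 110 mm remains.

```bash
python3 -m jog '[{"tx":-0.3,"ty":0,"tz":0,"roll":0,"jaw":0},{"tx":-0.4,"ty":0,"tz":0,"roll":0,"jaw":0},{"tx":-0.5,"ty":0,"tz":0,"roll":0,"jaw":0},{"tx":-0.5,"ty":0,"tz":0,"roll":0,"jaw":0},{"tx":-0.5,"ty":0,"tz":0,"roll":0,"jaw":0},{"tx":-0.5,"ty":0,"tz":0,"roll":0,"jaw":0}]' >/dev/null; python3 ok.py 9 && python3 -m jog '[{"tx":-0.5,"ty":0,"tz":0,"roll":0,"jaw":0},{"tx":-0.5,"ty":0,"tz":0,"roll":0,"jaw":0},{"tx":-0.5,"ty":0,"tz":0,"roll":0,"jaw":0},{"tx":-0.5,"ty":0,"tz":0,"roll":0,"jaw":0},{"tx":-0.5,"ty":0,"tz":0,"roll":0,"jaw":0}]'>/dev/null; python3 ok.py 9 && python3 -m jog '[{"tx":-0.5,"ty":0,"tz":0,"roll":0,"jaw":0},{"tx":-0.5,"ty":0,"tz":0,"roll":0,"jaw":0},{"tx":-0.5,"ty":0,"tz":0,"roll":0,"jaw":0},{"tx":-0.5,"ty":0,"tz":0,"roll":0,"jaw":0},{"tx":-0.5,"ty":0,"tz":0,"roll":0,"jaw":0}]'>/dev/null;  python3 ok.py 9 && python3 -m jog '[{"tx":-0.5,"ty":0,"tz":0,"roll":0,"jaw":0},{"tx":-0.4,"ty":0,"tz":0,"roll":0,"jaw":0},{"tx":-0.3,"ty":0,"tz":0,"roll":0,"jaw":0},{"tx":-0.2,"ty":0,"tz":0,"roll":0,"jaw":0}]'>/dev/null;  python3 ok.py 9; python3 rel.py "[.585,.0586,.0445]"
```

```text
[0.5965 0.1403 0.0445] [0.2 2.6 2.9] 18.5
[0.5929 0.1156 0.0444] [0.6 1.8 1.7] 19.0
[0.5894 0.0909 0.0444] [-0.1  3.   2.3] 19.5
[0.5874 0.0771 0.0443] [0.2 2.3 1.5] 19.9
shift cm [-1.86  0.02 -0.02] tcp [0.5874 0.0771 0.0443] yaw x 81.91 q [-3. 40. 94. -0. 46.  5.]
```

```bash
python3 -m jog '[{"tx":-0.3,"ty":0,"tz":0,"roll":0,"jaw":0},{"tx":-0.3,"ty":0,"tz":0,"roll":0,"jaw":0},{"tx":-0.3,"ty":0,"tz":0,"roll":0,"jaw":0},{"tx":-0.2,"ty":0,"tz":0,"roll":0,"jaw":0},{"tx":-0.2,"ty":0,"tz":0,"roll":0,"jaw":0}]' >/dev/null; python3 ok.py 6 && python3 -m jog '[{"tx":-0.15,"ty":0,"tz":0,"roll":0,"jaw":0},{"tx":-0.15,"ty":0,"tz":0,"roll":0,"jaw":0}]'>/dev/null; python3 ok.py 6 && python3 -m jog '[{"tx":-0.1,"ty":0,"tz":0,"roll":0,"jaw":0},{"tx":-0.1,"ty":0,"tz":0,"roll":0,"jaw":0}]'>/dev/null;  python3 ok.py 6 && python3 -m jog '[{"tx":-0.1,"ty":0,"tz":0,"roll":0,"jaw":0},{"tx":-0.1,"ty":0,"tz":0,"roll":0,"jaw":0}]'>/dev/null;  python3 ok.py 6 && python3 -m jog '[{"tx":-0.1,"ty":0,"tz":0,"roll":0,"jaw":0},{"tx":-0.1,"ty":0,"tz":0,"roll":0,"jaw":0}]'>/dev/null;  python3 ok.py 6
```

```text
[0.5856 0.0644 0.0443] [0.2 2.1 1. ] 20.4
[0.5852 0.0615 0.0443] [1.1 2.2 0.1] 20.6
[0.5849 0.0599 0.0443] [1.6 5.9 0.7] 20.8
[0.5849 0.0599 0.0443] [1.6 5.9 0.7] 20.8
[0.5849 0.0599 0.0443] [1.6 5.9 0.7] 20.8
```

```bash
python3 -m jog '[{"tx":-0.08,"ty":0,"tz":0,"roll":0,"jaw":0},{"tx":0,"ty":0,"tz":0,"roll":0,"jaw":0}]'>/dev/null;  python3 ok.py 10 && python3 -m jog '[{"tx":-0.08,"ty":0,"tz":0,"roll":0,"jaw":0},{"tx":0,"ty":0,"tz":0,"roll":0,"jaw":0}]'>/dev/null;  python3 ok.py 13 && python3 -m jog '[{"tx":-0.05,"ty":0,"tz":0,"roll":0,"jaw":0},{"tx":0,"ty":0,"tz":0,"roll":0,"jaw":0}]'>/dev/null;  python3 ok.py 16
```

```text
[0.5849 0.0599 0.0443] [1.3 5.7 0.5] 21.0
[0.585  0.0599 0.0443] [1.8 9.  0.1] 21.2
[0.585  0.0599 0.0444] [ 3.8 10.5  0.8] 21.4
```

```bash
python3 -m jog '[{"tx":-0.08,"ty":0,"tz":0,"roll":0,"jaw":0},{"tx":0,"ty":0,"tz":0,"roll":0,"jaw":0}]'>/dev/null; python3 ok.py 20; python3 -m jog '[{"tx":0.3,"ty":0,"tz":0,"roll":0,"jaw":0},{"tx":1,"ty":0,"tz":0,"roll":0,"jaw":0},{"tx":2,"ty":0,"tz":0,"roll":0,"jaw":0},{"tx":2,"ty":0,"tz":-2,"roll":0,"jaw":0},{"tx":2,"ty":0,"tz":-3,"roll":0,"jaw":0},{"tx":1,"ty":0,"tz":-3,"roll":0,"jaw":0},{"tx":0,"ty":0,"tz":0,"roll":0,"jaw":0},{"tx":0,"ty":0,"tz":0,"roll":0,"jaw":0}]'>/dev/null; python3 ok.py 9; python3 rel.py "[.4925,.1417,.10]"; python3 - <<'E'
from h import *
s=read_state();c=capture("wrist");T=wristT(c,s)
for n,z in(("push_plate",.076),("phone",.06),("power_rocker",.07)):
    for r in landmark_of("wrist",n)[:2]: print(n,round(r["p"],2),r["point"],at_z(c,r["point"],z,T))
for n in("push_plate","phone","start_button_top"):
    for cam in("top","scene"):
        cc=capture(cam)
        for r in landmark_of(cam,n)[:2]: print(cam,n,round(r["p"],2),r["point"],at_z(cc,r["point"],.07))
E
```

```text
[0.585  0.0599 0.0444] [ 3.8 11.4  0.1] 21.6
[0.5959 0.1389 0.1247] [-0.9  0.  -0.8] 22.4
shift cm [ -1.16 -10.28   2.47] tcp [0.5959 0.1389 0.1247] yaw x 81.97 q [ 3. 35. 88. -0. 57. 11.]
phone 0.98 [223.6, 64.2] [0.37441748 0.15021892 0.06      ]Traceback (most recent call last):
  File "<stdin>", line 4, in <module>
ValueError: it knows: charger, driver, nest, phone, phone_case, press, push_plate, rocker_pivot, spray, start_button_top, tape_roll
```

The tray is hard on its stop: 113–115 mm of travel, 12 N, and the face where the geometry puts it. Next is the green button.

```bash
python3 -m jog '[{"tx":0,"ty":-2,"tz":0,"roll":0,"jaw":0},{"tx":0,"ty":-3.5,"tz":0,"roll":0,"jaw":0},{"tx":-0.6,"ty":-3.5,"tz":0,"roll":0,"jaw":0},{"tx":-0.6,"ty":-1.3,"tz":0,"roll":0,"jaw":0},{"tx":0,"ty":0,"tz":1,"roll":0,"jaw":0},{"tx":0,"ty":0,"tz":0,"roll":0,"jaw":0},{"tx":0,"ty":0,"tz":0,"roll":0,"jaw":0}]'>/dev/null; python3 rel.py "[.4925,.1417,.06]"; python3 - <<'E'
from btn import *
c,s,T=btn()
for n in("push_plate","phone","start_button_top"):
    for cam in("top","scene"):
        cc=capture(cam)
        for r in landmark_of(cam,n)[:2]: print(cam,n,round(r["p"],2),r["point"],at_z(cc,r["point"],.07))
E
```

```text
shift cm [ 0.03 -0.13  5.36] tcp [0.4938 0.1412 0.1136] yaw x 81.88 q [  3.  29. 103.  -0.  48.  12.]
green [301 193  32  32 772] [207.5894 316.6645] [0.4925 0.1424 0.0705]
tcp [0.4938 0.1412 0.1136] t 23.25
top push_plate 0.55 [158.4, 359.3] [0.6092 0.0452 0.07  ]
scene push_plate 0.6 [225.3, 280.4] [0.5953 0.0442 0.07  ]
top phone 0.58 [293.6, 469.7] [ 0.2839 -0.2055  0.07  ]
scene phone 0.62 [130.2, 209.5] [ 0.3332 -0.1967  0.07  ]
scene phone 0.61 [158.6, 334.0] [0.3802 0.1438 0.07  ]
top start_button_top 0.57 [113.5, 352.7] [0.7235 0.0592 0.07  ]
```

```bash
python3 -m jog '[{"tx":0.05,"ty":-0.1,"tz":2,"roll":0,"jaw":0},{"tx":0,"ty":0,"tz":2,"roll":0,"jaw":0},{"tx":0,"ty":0,"tz":1,"roll":0,"jaw":0},{"tx":0,"ty":0,"tz":0.5,"roll":0,"jaw":0},{"tx":0,"ty":0,"tz":0.3,"roll":0,"jaw":0}]'>/dev/null; python3 ok.py 3 && python3 -m jog '[{"tx":0,"ty":0,"tz":0.2,"roll":0,"jaw":0},{"tx":0,"ty":0,"tz":0.2,"roll":0,"jaw":0}]'>/dev/null; python3 ok.py 9 && python3 -m jog '[{"tx":0,"ty":0,"tz":0.2,"roll":0,"jaw":0}]'>/dev/null; python3 ok.py 9 && python3 -m jog '[{"tx":0,"ty":0,"tz":0.1,"roll":0,"jaw":0}]'>/dev/null; python3 ok.py 9 && python3 -m jog '[{"tx":0,"ty":0,"tz":0.1,"roll":0,"jaw":0}]'>/dev/null; python3 ok.py 9
```

```text
[0.4917 0.1422 0.0561] [-0.3  0.3 -0. ] 24.4
[0.4921 0.1422 0.0527] [-0.  -0.4 -0.2] 24.6
[0.4921 0.1422 0.0509] [0.4 0.  2.4] 24.7
[0.4921 0.1422 0.0498] [ 0.8 -0.1  3.5] 24.8
[0.4921 0.1422 0.0488] [0.6 0.2 4.2] 24.9
```

Spring contact came at z ≈ 0.052, as expected. I'll press right down to the stop, hold, then release.

```bash
python3 -m jog '[{"tx":0,"ty":0,"tz":0.1,"roll":0,"jaw":0},{"tx":0,"ty":0,"tz":0.1,"roll":0,"jaw":0}]'>/dev/null; python3 ok.py 9 && python3 -m jog '[{"tx":0,"ty":0,"tz":0.08,"roll":0,"jaw":0},{"tx":0,"ty":0,"tz":0,"roll":0,"jaw":0}]'>/dev/null; python3 ok.py 12 && python3 -m jog '[{"tx":0,"ty":0,"tz":0.08,"roll":0,"jaw":0},{"tx":0,"ty":0,"tz":0,"roll":0,"jaw":0}]'>/dev/null; python3 ok.py 12 && python3 -m jog '[{"tx":0,"ty":0,"tz":0.08,"roll":0,"jaw":0},{"tx":0,"ty":0,"tz":0,"roll":0,"jaw":0}]'>/dev/null; python3 ok.py 12
```

```text
[0.4922 0.1422 0.0474] [-2.1 -0.4 18.5] 25.1
[0.4922 0.1422 0.0474] [-2.1 -0.4 18.5] 25.1
[0.4922 0.1422 0.0474] [-2.1 -0.4 18.5] 25.1
[0.4922 0.1422 0.0474] [-2.1 -0.4 18.5] 25.1
```

```bash
python3 -m jog '[{"tx":0,"ty":0,"tz":0,"roll":0,"jaw":0},{"tx":0,"ty":0,"tz":0,"roll":0,"jaw":0},{"tx":0,"ty":0,"tz":-0.3,"roll":0,"jaw":0},{"tx":0,"ty":0,"tz":-1,"roll":0,"jaw":0},{"tx":0,"ty":0,"tz":-3,"roll":0,"jaw":0},{"tx":0,"ty":0,"tz":-4,"roll":0,"jaw":0},{"tx":0,"ty":0,"tz":-3,"roll":0,"jaw":0},{"tx":0,"ty":0,"tz":0,"roll":0,"jaw":0}]'>/dev/null; python3 ok.py 3; python3 - <<'E'
from btn import *
btn("end.png")
for cam in("top","scene"):
    c=capture(cam)
    for n in("push_plate","spray","tape_roll","charger"):
        for r in landmark_of(cam,n)[:1]: print(cam,n,round(r["p"],2),at_z(c,r["point"],.07 if n=="push_plate" else 0))
E
```

```text
[0.4943 0.1425 0.1634] [0.8 0.6 0.8] 25.9
green [303 182  26  26 529] [194.7146 315.4726] [0.4923 0.1424 0.0705]
red [523 275  26  31 664] [290.7636 535.6777] [0.7029 0.0093 0.0705]
tcp [0.4943 0.1425 0.1634] t 25.9
top push_plate 0.56 [0.6117 0.0432 0.07  ]
top spray 0.93 [0.7376 0.2314 0.    ]
top tape_roll 0.98 [0.5572 0.2987 0.    ]
top charger 0.54 [0.7567 0.0599 0.    ]
scene push_plate 0.89 [0.591  0.0472 0.07  ]
scene spray 0.71 [0.7505 0.2223 0.    ]
scene tape_roll 0.94 [0.5466 0.303  0.    ]
scene charger 0.71 [0.7513 0.0532 0.    ]
```

Rocker is on, the tray is home, green was pressed and released, the bystanders haven't moved, and the tool is clear. I'll hand in.

```bash
python3 -c "
from rig import hand_in; print(hand_in())"
```

```text
the job is handed in; nothing more can be done
None
```

I handed the job in at about 26 s: the rocker was pressed to its stop, then the tray pushed home, then the green button pressed right down and released. I didn't touch the red button; the phone went under the head with the tray, so I couldn't see it at the end.

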